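# Line up the carrier packs along the stop rail

## Robot

A 7-joint arm with a two-finger parallel gripper is mounted at the origin on a cart in front of the work surface, level with it; the furniture and walls round the work are solid. World frame = base frame: x ahead of the robot, y to its left, z up, the work surface at z = 0. Lengths are in m, angles in rad, forces in N, time in s.
With the tool pointing down it reaches from about 0.4 to 0.875 m from the base axis. Payload 19.3 kg.
Tool frame: the origin (TCP) lies midway between the tips of the shut fingers; the grasp point (between the pads) lies 19 mm behind it; z points along the fingers, y is the direction in which the jaws open and shut (so a half turn about z gives the same grasp; the last joint's range is limited). The gripper opens to 85 mm and grips with 20 to 120 N. Pads are 22 mm wide; open, the fingers measure 114 mm over their backs; the gripper's body (76 mm by 85 mm) begins 54 mm behind the grasp point. The pads swing forward as they close: fully open they stand 13 mm farther back than shut.
Start: joints at [-1.188, 0.521, -0.036, 1.599, 0.021, 1.021, -0.113], TCP at [0.273, 0.562, 0.231] pointing down, gripper open.
Joint ranges: [-2.91, 2.91], [-0.3, 2.13], [-1.5, 1.42], [0.17, 2.43], [-1.26, 4.41], [0.16, 1.93], [-2.52, 2.52]. Speed limits (rad/s): [1.89, 1.89, 2.39, 2.39, 3.01, 3.01, 3.01].

## Interface

Orientations are given as [roll, pitch, yaw] about the fixed x, y, z axes, in that order (R = Rz(yaw) Ry(pitch) Rx(roll)).
In Python, from workcell import telemetry, cams, workorder gives the robot as it stands. The module is installed in compiled form; this text tells all that it offers.
- The arm moves only by the tool apply_moves, never from a script. Its argument "steps" is a list of rows, each a list of 4 numbers: the shift along the tool's x, y, z in cm, then the turn about the tool's z in rad. A call has exactly 10 rows; each row is the pose to reach, as a shift and turn from the pose commanded when the call began, along the tool's axes at that moment; what a row does not reach only later rows make up. A row lasts 1/12 s, in which the tool goes at most 41.7 mm and 7.16 degrees, less where a joint would pass 70% of its speed; a pose out of reach is approached as far as the arm can. A call with a gripper value outside its range is refused whole. "claw" is the closure, from 0 (fully open) to 1 (shut), set as the call begins (left out, the last holds). The fingers move at their own pace and stop on an object; "force" is the grip in N (left out, the last holds). Time passes only in rows, so rows that repeat a pose let the fingers close, or fill a call up. It gives the time, the measured TCP pose, the force and the opening at its end, in the units of the state.
- telemetry.observe(): the state, without advancing time (a new reading comes with each control period).
- cams.grab_frame(name): name is "scene" or "top" or "wrist"; returns a dict with "color" (400x640x3 uint8, red, green, blue), "mtx" (3x3 intrinsics, pixels), "k1" (the pictures are not rectified: a ray, as slopes to the right and down, at radius r is drawn at 1 + k1 r^2 times it, then the intrinsics apply), "eye" and "orientation" of the camera in the world; the wrist camera has in their place "T_tool_cam" (4x4, takes a point from camera to tool coordinates, whose origin is the TCP and whose axes are the flange's). Camera axes: x right, y down, z forward; pixel columns grow to the right and rows downward; lengths in m; the calibration is good to about 2 mm. A picture is of the moment at which its call begins: read the wrist's pose just before it. There is no depth.
- workorder.job_done(): hands the job in, once; it reports no verdict.
Trained networks look in the newest picture that a camera, given by its name, has taken for a name from the list of things; names that differ only in an ending like _2 or _b are one class to them, and where a whole thing is asked for, a point or a joint stands for the part that bears it (a point fixed in the world has none). Each returns a list of dicts, best first, with "score" (0 to 1); they miss things now and then, are a little off and sometimes report something else, mostly with a low value. They report only what shows in the picture. A call takes as long as a camera call. They do not tell look-alikes from the thing itself.
- cams.find_in(camera, name): "box" ([left, top, width, height] in pixels, round what is visible of it).
- cams.pinpoint(camera, name): "uv" ([column, row] in pixels: a listed point, or the origin of a listed thing).
The state is a dict: "clock": time; "qpos": joint angles; "qd": joint speeds; "joint_efforts": joint torques, N m; "position": TCP position; "tool_rot": TCP orientation; "force": force on the tool from outside, world axes, zero at the start; "moment": the same for the moment, N m; "grip_width": finger opening in m.
Only numpy, scipy, OpenCV 4.12 (cv2) and the standard library are available. Lean on these libraries where they do the work, as an engineer would, in place of code of your own. Each camera call takes 0.05 s, during which the arm holds its last target. There are 200 camera calls.

## Task

Line up the three black carrier packs in an even row along the aluminium rail: one at each of the rail's three dark marks and centred on it, square to the rail, with its short end up against the rail's front face. Slide them along the bench, do not lift them; any pack may go to any mark.

Things in the scene. Friction and masses are not known exactly. Their poses are not given: they have to be found in the camera images.
- rail: Fixed aluminium bar, 460 mm long, 25 mm deep, 30 mm high. Origin: centre of its underside; y along its length (roughly world y), x away from the robot: its front face, towards the robot, is at x = -12.5 mm. Three dark marks, 8 mm wide, cross its top and front at y = -150, 0 and +150 mm. The bench between rail and packs is bare; a strip bundle and a jar stand beyond its ends.
- pack1_mid (a point): One of three alike packs of black carriers, 52 x 120 x 50 mm high, about 0.2 kg, near the robot. Point: its centre, 25 mm up. Its y: along the 120 mm, at first within 18 degrees of world x; its x: across the 52 mm, where it can be gripped from above and drawn. The packs and one like-sized heap of green-grey boards (not wanted) stand in a loose row, 180 mm apart, in any order.
- pack2_mid (a point): Another of three alike packs of black carriers, 52 x 120 x 50 mm high, about 0.2 kg, near the robot. Point: its centre, 25 mm up. Its y: along the 120 mm, at first within 18 degrees of world x; its x: across the 52 mm, where it can be gripped from above and drawn. The packs and one like-sized heap of green-grey boards (not wanted) stand in a loose row, 180 mm apart, in any order.
- pack3_mid (a point): The last of three alike packs of black carriers, 52 x 120 x 50 mm high, about 0.2 kg, near the robot. Point: its centre, 25 mm up. Its y: along the 120 mm, at first within 18 degrees of world x; its x: across the 52 mm, where it can be gripped from above and drawn. The packs and one like-sized heap of green-grey boards (not wanted) stand in a loose row, 180 mm apart, in any order.
There are look-alikes about, which are no part of the job. What is shaped like the part that bears pack3_mid but turquoise is not meant.

How it is judged:
At the end, for the whole second after the job is handed in: At each of the three marks stands one pack, upright on the bench and at rest: centred on the mark within 18 mm along the rail, its length square to the rail within 10 degrees, its end against the rail's front face or less than 15 mm from it (((x of pack1_mid in the frame of rail between -0.0875 and -0.06 m and y of pack1_mid in the frame of rail between -0.168 and -0.132 m and angle between the y axis of pack1_mid and the x axis of rail, either way round below 0.18 rad) or (x of pack2_mid in the frame of rail between -0.0875 and -0.06 m and y of pack2_mid in the frame of rail between -0.168 and -0.132 m and angle between the y axis of pack2_mid and the x axis of rail, either way round below 0.18 rad) or (x of pack3_mid in the frame of rail between -0.0875 and -0.06 m and y of pack3_mid in the frame of rail between -0.168 and -0.132 m and angle between the y axis of pack3_mid and the x axis of rail, either way round below 0.18 rad)) and ((x of pack1_mid in the frame of rail between -0.0875 and -0.06 m and y of pack1_mid in the frame of rail between -0.018 and 0.018 m and angle between the y axis of pack1_mid and the x axis of rail, either way round below 0.18 rad) or (x of pack2_mid in the frame of rail between -0.0875 and -0.06 m and y of pack2_mid in the frame of rail between -0.018 and 0.018 m and angle between the y axis of pack2_mid and the x axis of rail, either way round below 0.18 rad) or (x of pack3_mid in the frame of rail between -0.0875 and -0.06 m and y of pack3_mid in the frame of rail between -0.018 and 0.018 m and angle between the y axis of pack3_mid and the x axis of rail, either way round below 0.18 rad)) and ((x of pack1_mid in the frame of rail between -0.0875 and -0.06 m and y of pack1_mid in the frame of rail between 0.132 and 0.168 m and angle between the y axis of pack1_mid and the x axis of rail, either way round below 0.18 rad) or (x of pack2_mid in the frame of rail between -0.0875 and -0.06 m and y of pack2_mid in the frame of rail between 0.132 and 0.168 m and angle between the y axis of pack2_mid and the x axis of rail, either way round below 0.18 rad) or (x of pack3_mid in the frame of rail between -0.0875 and -0.06 m and y of pack3_mid in the frame of rail between 0.132 and 0.168 m and angle between the y axis of pack3_mid and the x axis of rail, either way round below 0.18 rad)) and angle between each of pack1_mid, pack2_mid, pack3_mid's own z axis and vertical below 0.1 rad and height (world z) of each of pack1_mid, pack2_mid, pack3_mid below 0.035 m and linear speed of each of pack1, pack2, pack3 below 0.02 m/s); the robot touches nothing.
It fails at once if a pack is lifted more than 25 mm off the bench (height (world z) of any of pack1_mid, pack2_mid, pack3_mid above 0.05 m).
It also fails if it takes over 64 s, if anything falls off the work surface, if the arm or the gripper's body presses on something with over 40 N, if the wrist force passes 120 N, or if a joint passes its speed limit or range.

## Working session

There is one attempt and no reset: what is moved stays moved. The work goes in short steps, Python scripts to look and compute and a tool call to move; the robot and the scene stay as the last step left them, time stands still between calls to the robot, and variables do not carry over. Pictures are saved under pics/ and viewed, about 8 in all and at most 12, crops included, and the job is handed in when it is done.

Besides the shell and the picture viewer there is one more tool, called as name(argument=value, ...) on one line, values as JSON. apply_moves: Moves the arm, as the interface text tells. Its arguments: {"type":"object","properties":{"steps":{"type":"array"},"claw":{"type":"number"},"force":{"type":"number"}},"required":["steps"]}

```bash
mkdir -p pics; cat > h.py <<'E'
import numpy as np, cv2
from scipy.spatial.transform import Rotation as R
from workcell import telemetry, cams, workorder
def rot(o):
    o=np.array(o,float)
    if o.shape==(3,3): return o
    return R.from_euler('xyz',o).as_matrix() if o.size==3 else R.from_quat(o).as_matrix()
def px2w(f,uv,z):
    K=np.array(f['mtx']);k=f['k1']
    d=(np.array(uv,float)-K[:2,2])/[K[0,0],K[1,1]]
    s=d.copy()
    for _ in range(20): s=d/(1+k*(s@s))
    r=rot(f['orientation'])@np.array([s[0],s[1],1]); e=np.array(f['eye'])
    return e+r*(z-e[2])/r[2]
def w2px(f,p):
    K=np.array(f['mtx']);c=rot(f['orientation']).T@(np.array(p)-np.array(f['eye']));s=c[:2]/c[2]
    s=s*(1+f['k1']*(s@s)); return K[:2,:2]@s+K[:2,2]
def save(f,n): cv2.imwrite('pics/'+n,f['color'][:,:,::-1])
E
python3 - <<'E'
from h import *
s=telemetry.observe();print({k:np.round(v,3) for k,v in s.items()})
for c in ['scene','top']:
    f=cams.grab_frame(c);save(f,c+'0.png');print(c,f['eye'],f['orientation'],f['k1'])
    for n,z in [('rail',0),('pack1_mid',.025)]:
        for d in cams.pinpoint(c,n): print(n,np.round(d['uv']),round(d['score'],2),px2w(f,d['uv'],z).round(3))
        for d in cams.find_in(c,n): print(n,'box',np.round(d['box']),round(d['score'],2))
E
```

```text
{'clock': np.float64(0.0), 'qpos': array([-1.188,  0.522, -0.036,  1.6  ,  0.021,  1.021, -0.113]), 'qd': array([ 0.001,  0.   , -0.   , -0.001,  0.001,  0.001,  0.001]), 'joint_efforts': array([-2.0000e-03, -9.2709e+01,  1.9790e+00, -3.6994e+01,  1.8000e-02,
        8.0000e-03, -0.0000e+00]), 'position': array([0.273, 0.562, 0.231]), 'tool_rot': array([-3.14 ,  0.   ,  2.689]), 'force': array([ 0.306, -0.376, -0.826]), 'moment': array([-0.016, -0.001, -0.008]), 'grip_width': np.float64(0.086)}
scene [ 0.03880271 -1.18370732  1.00157672] [-2.26279673 -0.01138044 -0.45231863] -0.019045323540760474
rail [335. 188.] 0.7 [ 0.655 -0.075  0.   ]
rail box [308. 152.  66.  76.] 0.96
pack1_mid [267. 179.] 0.83 [0.431 0.057 0.025]
pack1_mid box [250. 166.  32.  22.] 0.96
top [ 0.31129198 -0.15509331  1.37599214] [-2.97024931 -0.00703271 -1.59587663] -0.0165737748058463
rail [294. 169.] 0.6 [ 0.669 -0.084  0.   ]
rail [196. 238.] 0.55 [0.429 0.257 0.   ]
rail box [224. 163. 134.  10.] 0.93
pack1_mid [249. 238.] 0.81 [0.423 0.071 0.025]
pack1_mid box [237. 223.  20.  36.] 0.62
```

```bash
python3 - <<'E'
import cv2
a=cv2.imread('pics/top0.png')[120:290,150:410];cv2.imwrite('pics/t0c.png',cv2.resize(a,None,fx=3,fy=3,interpolation=2))
a=cv2.imread('pics/scene0.png')[100:300,200:440];cv2.imwrite('pics/s0c.png',cv2.resize(a,None,fx=3,fy=3,interpolation=2))
E
```

```text
(no output)
```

View pics/t0c.png

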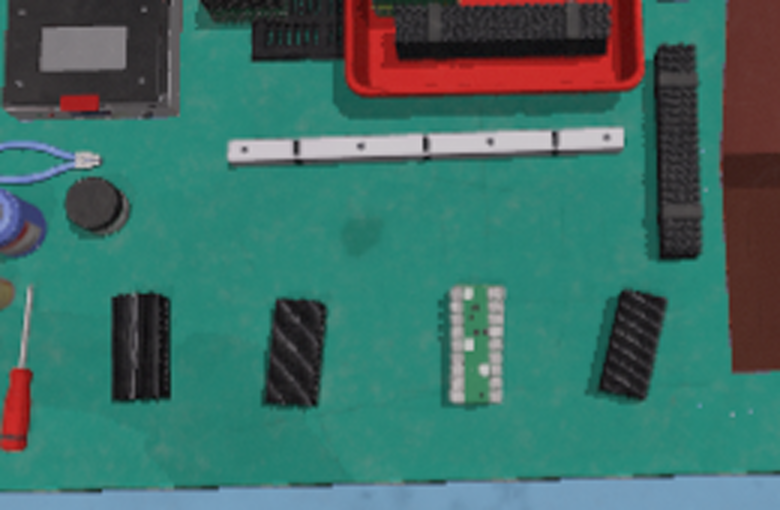

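View pics/s0c.png

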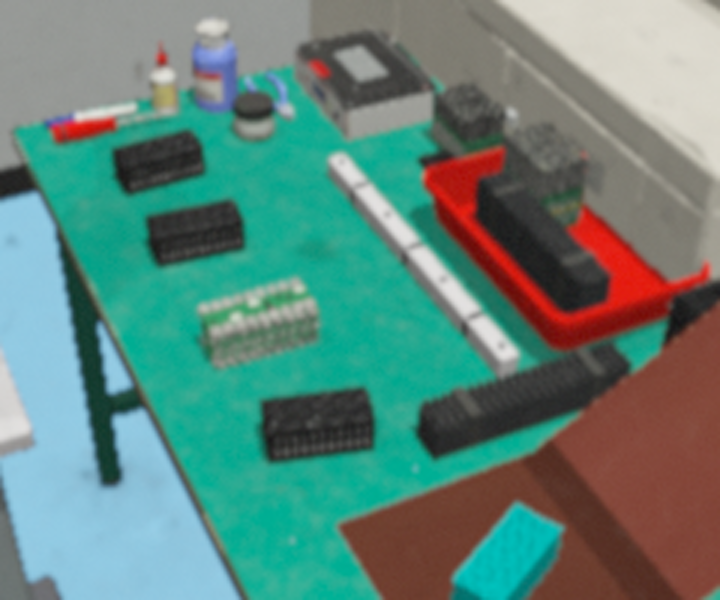

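```bash
cat >> h.py <<'E'
def packs(f,seeds,z=.05,thr=55,half=32):
    g=cv2.cvtColor(f['color'],cv2.COLOR_RGB2GRAY);out=[]
    m=(g<thr).astype(np.uint8)
    m=cv2.morphologyEx(m,cv2.MORPH_CLOSE,np.ones((3,3)))
    n,l,st,c=cv2.connectedComponentsWithStats(m)
    for s in seeds:
        k=min(range(1,n),key=lambda i:np.hypot(*(c[i]-s))+(1e3 if st[i][4]<200 else 0))
        pts=np.argwhere(l==k)[:,::-1]
        w=np.array([px2w(f,p,z)[:2] for p in pts])
        r=cv2.minAreaRect((w*1000).astype(np.float32))
        b=cv2.boxPoints(r);e=max([b[1]-b[0],b[2]-b[1]],key=np.linalg.norm)
        if e[0]<0:e=-e
        out.append((np.round(r[0],1),np.round(sorted(r[1]),1),round(float(np.degrees(np.arctan2(e[1],e[0]))),1),st[k][4]))
    return out
E
python3 - <<'E'
from h import *
f=cams.grab_frame('top')
o=np.array([150,120])
for t in (45,60,75):
  for p in packs(f,[o+np.array(q)/3 for q in [(142,347),(296,353),(634,345)]],thr=t): print(t,p)
for q in [(230,148),(297,146),(426,142),(556,138),(622,133)]: print(q,px2w(f,o+np.array(q)/3,.03).round(4))
# marks: dark pixels in rail band
g=cv2.cvtColor(f['color'],cv2.COLOR_RGB2GRAY)
a=px2w(f,o+np.array([230,150])/3,.03);b=px2w(f,o+np.array([623,137])/3,.03);print(np.linalg.norm(a-b),np.degrees(np.arctan2((b-a)[0],-(b-a)[1])))
print(g[160:176,246:252]);print(g[160:176,289:295]);print(g[160:176,332:338])
E
```

```text
45 (array([435.7, 239.1]), array([ 60.2, 117. ]), 1.7, np.int32(579))
45 (array([425.3,  69.7]), array([ 56.3, 115. ]), -4.9, np.int32(575))
45 (array([ 425.7, -302.8]), array([ 48.7, 116.4]), -14.7, np.int32(506))
60 (array([435.9, 240.8]), array([ 63.6, 120.3]), 1.7, np.int32(699))
60 (array([424.3,  69.1]), array([ 59.6, 118.2]), -5.2, np.int32(627))
60 (array([ 424.9, -303.3]), array([ 54. , 119.2]), -14.5, np.int32(565))
75 (array([436.3, 241.2]), array([ 63.6, 120.9]), 1.3, np.int32(717))
75 (array([425.2,  70.7]), array([ 64.1, 122.2]), -6.0, np.int32(684))
75 (array([ 425.1, -298.7]), array([ 66.4, 124.2]), -14.6, np.int32(712))
(230, 148) [0.664  0.1484 0.03  ]
(297, 146) [0.6645 0.0708 0.03  ]
(426, 142) [ 0.6658 -0.0786  0.03  ]
(556, 138) [ 0.6671 -0.2295  0.03  ]
(622, 133) [ 0.6713 -0.3064  0.03  ]
0.45570514263144507 0.6096120961712206
[[104 105 107 110 111 112]
 [107 106 110 113 114 113]
 [107 106 111 114 116 115]
 [107 106 109 111 113 113]
 [104 104 104 106 108 108]
 [112 112 113 116 125 127]
 [150 137 117 129 162 171]
 [192 155  42  92 173 196]
 [193 157  42  93 174
[... 361 characters left out ...]
98 184  43  97 172 197]
 [200 185  46  80 156 199]
 [200 186  45  81 156 200]
 [200 186  61  94 162 200]
 [194 182 116 131 169 189]
 [156 152 147 137 116 124]
 [ 78  71  39  26  52  77]
 [ 77  70  55  60  67  84]
 [ 84  83  89 102 103 103]
 [106 105 105 104 104 107]]
[[105 105 105 104 104 105]
 [105 105 107 108 107 107]
 [107 112 113 116 116 118]
 [146 147 114 119 137 161]
 [199 184  46  83 157 198]
 [199 186  61  84 158 200]
 [200 187  86  84 158 200]
 [201 187  87  84 158 200]
 [200 189 114 100 170 198]
 [185 179 142 120 179 178]
 [ 79  70  38  42  59  74]
 [ 77  69  38  42  67  78]
 [ 82  80  75  76  82  84]
 [106 106 105 105 106 108]
 [105 105 106 106 109 110]
 [107 108 107 106 109 109]]
```

```bash
cat >> h.py <<'E'
def plan(x,y,z,yaw):
    s=telemetry.observe();Rt=rot(s['tool_rot']);d=Rt.T@(np.array([x,y,z])-s['position'])*100
    t=-(yaw-s['tool_rot'][2]);t=(t+np.pi)%(2*np.pi)-np.pi
    print('t',round(s['clock'],2),'pos',np.round(s['position'],4),'rpy',np.round(s['tool_rot'],3),'w',round(s['grip_width'],4),'F',np.round(s['force'],1));print('shift',d.round(2),'turn',round(t,3),'q7',round(s['qpos'][6],2))
def wframe():
    s=telemetry.observe();f=cams.grab_frame('wrist');T=np.eye(4);T[:3,:3]=rot(s['tool_rot']);T[:3,3]=s['position']
    C=T@np.array(f['T_tool_cam']);f['eye']=C[:3,3];f['orientation']=C[:3,:3];return f
E
python3 -c "
from h import *
plan(.5,.07,.35,np.pi)"
```

```text
t 0.55 pos [0.2735 0.562  0.2313] rpy [-3.142  0.     2.689] w 0.0856 F [0.  0.  0.2]
shift [-41.9  -34.33 -11.87] turn -0.453 q7 -0.11
```

apply_moves(steps=[[-2,-2,-2,0],[-5,-4,-4,-0.05],[-8,-6,-6,-0.1],[-11,-9,-8,-0.15],[-14,-11,-10,-0.2],[-17,-14,-11.9,-0.25],[-20,-16,-11.9,-0.3],[-23,-18.5,-11.9,-0.35],[-26,-21,-11.9,-0.4],[-29,-23.5,-11.9,-0.453]], claw=0, force=40)

```text
clock: 1.38
position: [0.4319, 0.2218, 0.3507]
tool_rot: [3.141, 0.001, -3.139]
force: [1.8, 0.7, -0.7]
grip_width: 0.0856
```

```bash
python3 -c "
from h import *
plan(.5,.07,.35,np.pi)"
```

```text
t 1.38 pos [0.4319 0.2218 0.3507] rpy [ 3.141e+00  1.000e-03 -3.139e+00] w 0.0856 F [ 1.8  0.7 -0.7]
shift [ -6.78 -15.19   0.07] turn 0.002 q7 0.99
```

apply_moves(steps=[[-1,-2,0,0],[-2,-4,0,0],[-3,-6.5,0,0],[-4,-9,0,0],[-5,-11,0,0],[-6,-13,0,0],[-6.8,-15.2,0,0],[-6.8,-15.2,0,0],[-6.8,-15.2,0,0],[-6.8,-15.2,0,0]])

```text
clock: 2.22
position: [0.4992, 0.0724, 0.3503]
tool_rot: [3.141, -0.0, -3.141]
force: [-0.2, -0.2, -0.5]
grip_width: 0.0852
```

```bash
python3 -c "
from h import *
plan(.5,.07,.35,np.pi)
f=wframe();save(f,'w1.png');print(f['eye'])
for p in [(.436,.243,.05),(.425,.067,.05),(.665,-.079,.03),(.665,.071,.03)]: print(w2px(f,p))"
```

```text
t 2.22 pos [0.4992 0.0724 0.3503] rpy [ 3.141 -0.    -3.141] w 0.0852 F [-0.2 -0.2 -0.5]
shift [-0.08 -0.24  0.03] turn 0.0 q7 1.35
[0.4253565  0.07256585 0.49213624]
[447.03060086 109.82678062]
[316.25381115 100.92906359]
[226.31677744 256.79675256]
[319.51134924 256.89323641]
```

View pics/w1.png

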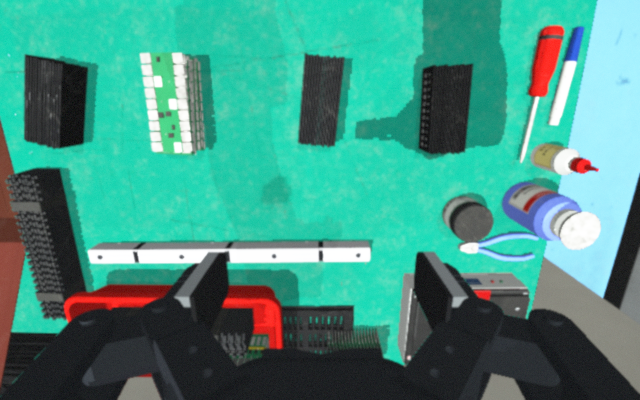

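```bash
python3 - <<'E'
from h import *
f=wframe();save(f,'w2.png')
a=f['color'][40:160,20:500];b=f['color'][225:275,80:380]
cv2.imwrite('pics/a.png',np.vstack([cv2.resize(a,(800,200))[:,:,::-1],cv2.resize(b,None,fx=800/300,fy=8,interpolation=2)[:,:,::-1]]))
g=cv2.cvtColor(f['color'],cv2.COLOR_RGB2GRAY)
for c in (110,180,205,300,345): print(c,g[234:268,c])
for r in (246,250): print(r,g[r,130:145],g[r,222:238],g[r,313:328])
t=cams.grab_frame('top')
for n in ('rail','pack1_mid'):
  for cam,F in (('wrist',f),('top',t)):
    for d in cams.pinpoint(cam,n): print(cam,n,np.round(d['uv'],1),round(d['score'],2),px2w(F,d['uv'],0 if n=='rail' else .025).round(4))
for c in (155,195,270): print('top',c+90,g.shape,cv2.cvtColor(t['color'],cv2.COLOR_RGB2GRAY)[158:180,c+90])
print([px2w(t,(245,v),z)[0].round(4) for v,z in((166,.03),(167,.03),(172,.03),(171,.0))])
E
```

```text
110 [161 162 162 156 159 157 155 152 133 130 124 123 125 127 138 191 245 254
 255 255 255 254 255 255 255 255 254 254 249 214 172 160 167 165]
180 [163 156 154 158 158 148 127 112 119 120 126 126 128 133 154 215 249 254
 255 254 227 149 108 103 168 242 254 254 244 198 174 170 166 164]
205 [163 161 164 162 161 157 135 122 133 133 125 127 125 131 160 228 251 254
 254 254 251 227 169 124 111 108 110 109 109 109 106 109 106 109]
300 [152 149 149 147 143 123 106 109 112 119 118 124 119 139 200 242 252 254
 254 254 254 254 254 254 253 253 253 244 206 170 158 157 156 150]
345 [159 158 160 161 153 137 122 123 127 128 126 127 138 173 236 253 255 255
 255 255 255 255 255 255 255 255 254 242 195 167 161 165 162 163]
246 [126 123 122 122 115  92  66  41  27  40  69  98 113 125 126] [128 127 121 102  74  41  21  36  75 107 124 124 128 126 125 121] [121 122 120 117 106  75  58  55  60  79 112 128 129 131 133]
250 [245 244 238 229 227 233 238 243 245 247 247 248 247 248 247] [248 247 236 216 217 225 226 243 252 253 253 253 253 252 251 250] [252 252 252 252 247 226 192 181 186 222 251 254 254 254 254]
wrist rail [234.  250.4] 0.74 [ 0.6685 -0.0742  0.    ]
top rail [291.4 171.1] 0.63 [ 0.66   -0.0746  0.    ]
wrist pack1_mid [318.9 101.9] 0.96 [0.4263 0.0707 0.025 ]
top pack1_mid [250.2 238.4] 0.59 [0.4227 0.0664 0.025 ]
top 245 (400, 640) [103 104 103 106 107 107 107 113 153 198 199 199 200 200 183  77  74  76
  97  97  98 100]
top 285 (400, 640) [ 69  78  99  99 100 101 127 174 191 192 193 193 189 157  70  74  86 104
 104 102 103 104]
top 360 (400, 640) [112 111 111 114 117 114 112 109 108 107 108 109 108 106 107 109 112 111
 112 110 111 110]
[np.float64(0.6744), np.float64(0.6708), np.float64(0.653), np.float64(0.6642)]
```

View pics/a.png

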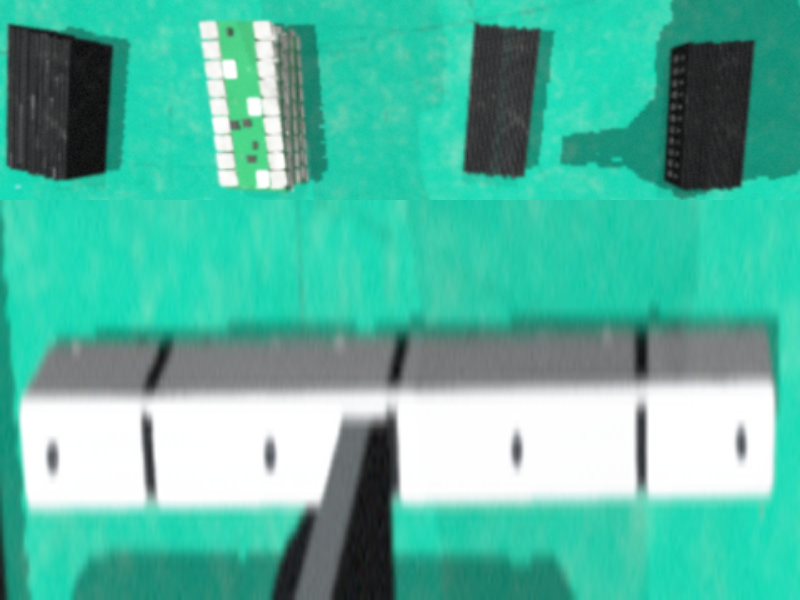

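```bash
python3 - <<'E'
from h import *
f=wframe()
print('ft',[px2w(f,p,.03)[:2].round(4) for p in ((110,248.7),(300,247.6),(345,246.8))])
print('bt',[px2w(f,p,.03)[:2].round(4) for p in ((110,262.9),(300,262),(345,261.8))])
print('fb',[px2w(f,p,.0)[:2].round(4) for p in ((110,241.8),(180,239.8),(300,239))])
print('marks',[px2w(f,p,.03)[:2].round(4) for p in ((135.3,249),(227.2,248),(320.3,247.3))])
# pack top corners in wrist (w2) from crop a: x=20+u*.6,y=40+v*.6
P={'4':[(8,25),(73,35),(68,180),(8,165)],'2':[(475,25),(541,29),(526,177),(464,174)],'1':[(688,46),(753,41),(741,186),(684,189)]}
for k,v in P.items():
  w=np.array([px2w(f,(20+u*.6,40+y*.6),.05)[:2] for u,y in v]);c=w.mean(0);e=(w[3]+w[2]-w[0]-w[1])/2;x=(w[1]+w[2]-w[0]-w[3])/2
  print(k,c.round(4),'len',np.linalg.norm(e).round(4),'wid',np.linalg.norm(x).round(4),'ang',np.degrees(np.arctan2(e[1],e[0])).round(1))
E
```

```text
ft [array([ 0.6518, -0.267 ]), array([0.6488, 0.0398]), array([0.6474, 0.1114])]
bt [array([ 0.6773, -0.2721]), array([0.6743, 0.0393]), array([0.674, 0.112])]
fb [array([ 0.6535, -0.2864]), array([ 0.6493, -0.165 ]), array([0.6474, 0.038 ])]
marks [array([ 0.652 , -0.2254]), array([ 0.6497, -0.0764]), array([0.6482, 0.0721])]
4 [ 0.4242 -0.304 ] len 0.1153 wid 0.0517 ang -14.5
2 [0.4269 0.0728] len 0.1147 wid 0.0512 ang -5.2
1 [0.4373 0.2468] len 0.113 wid 0.0494 ang 3.1
```

apply_moves(steps=[[1,0,2,0.02],[2,0,5,0.04],[3,0,8,0.06],[4,0,11,0.09],[5,0,14,0.09],[6,0,17,0.09],[7,0,20,0.09],[7.3,0,23,0.09],[7.3,0,26,0.09],[7.3,0,27.5,0.09]])

```text
clock: 3.45
position: [0.4252, 0.0717, 0.0728]
tool_rot: [-3.141, -0.002, 3.052]
force: [-0.4, -0.2, -0.8]
grip_width: 0.0853
```

```bash
python3 -c "
from h import *
plan(.4265,.0715,.012,np.pi-.09)
f=wframe();save(f,'w3.png')
for d in cams.pinpoint('wrist','pack1_mid'): print(d['uv'],px2w(f,d['uv'],.025).round(4))"
```

```text
t 3.45 pos [0.4252 0.0717 0.0728] rpy [-3.141e+00 -2.000e-03  3.052e+00] w 0.0853 F [-0.4 -0.2 -0.8]
shift [-0.15 -0.01  6.08] turn 0.001 q7 1.28
[320.5, 224.8] [0.4268 0.0717 0.025 ]
```

apply_moves(steps=[[0,0,1,0],[-0.1,0,2,0],[-0.1,0,3,0],[-0.1,0,4,0],[-0.1,0,5,0],[-0.1,0,6,0],[-0.1,0,6,0],[-0.1,0,6,0],[-0.1,0,6,0],[-0.1,0,6,0]])

```text
clock: 4.38
position: [0.4277, 0.0718, 0.0157]
tool_rot: [3.141, 0.001, 3.052]
force: [-0.2, -0.2, 0.1]
grip_width: 0.0854
```

apply_moves(steps=[[0,0,0,0],[0,0,0,0],[0,0,0,0],[0,0,0,0],[0,0,0,0],[0,0,0,0],[0,0,0,0],[0,0,0,0],[0,0,0,0],[0,0,0,0]], claw=1, force=30)

```text
clock: 5.22
position: [0.4275, 0.0718, 0.0156]
tool_rot: [3.141, 0.0, 3.052]
force: [-0.1, -0.7, 7.1]
grip_width: 0.0518
```

```bash
python3 -c "
from h import *
plan(.54,.06,.0125,np.pi+.0127)
plan(.585,-.078,.0125,np.pi+.0127)"
```

```text
t 5.22 pos [0.4275 0.0718 0.0156] rpy [3.141 0.    3.052] w 0.0518 F [-0.1 -0.7  7.1]
shift [-11.31  -0.16   0.31] turn -0.103 q7 1.3
t 5.22 pos [0.4275 0.0718 0.0156] rpy [3.141 0.    3.052] w 0.0518 F [-0.1 -0.7  7.1]
shift [-17.03 -13.5    0.31] turn -0.103 q7 1.3
```

apply_moves(steps=[[-1,0,0,-0.01],[-2,0,0,-0.03],[-3.5,0,0,-0.05],[-5,0,0,-0.07],[-6.5,0,0,-0.09],[-8,0,0,-0.103],[-9.5,-0.1,0,-0.103],[-11,-0.2,0,-0.103],[-12.5,-1.0,0,-0.103],[-14,-2.0,0,-0.103]])

```text
clock: 6.05
position: [0.5654, 0.0402, 0.0156]
tool_rot: [3.141, -0.001, -3.127]
force: [-3.3, 2.4, 5.5]
grip_width: 0.0515
```

```bash
python3 -c "
from h import *
plan(.585,-.078,.0155,np.pi+.0127)"
```

```text
t 6.05 pos [0.5654 0.0402 0.0156] rpy [ 3.141e+00 -1.000e-03 -3.127e+00] w 0.0515 F [-3.3  2.4  5.5]
shift [ -1.79 -11.84   0.  ] turn 0.002 q7 1.46
```

apply_moves(steps=[[0,-1.5,0,0],[-0.2,-3,0,0],[-0.5,-4.5,0,0],[-0.8,-6,0,0],[-1.1,-7.5,0,0],[-1.4,-9,0,0],[-1.6,-10.3,0,0],[-1.8,-11.2,0,0],[-1.8,-11.8,0,0],[-1.8,-11.8,0,0]])

```text
clock: 6.88
position: [0.585, -0.0801, 0.0156]
tool_rot: [-3.141, 0.001, -3.13]
force: [0.6, -3.4, 5.7]
grip_width: 0.0516
```

```bash
python3 -c "
from h import *
plan(.585,-.078,.0155,np.pi+.0127)
f=cams.grab_frame('top')
for d in cams.pinpoint('top','pack1_mid'): print(d['uv'],d['score'],px2w(f,d['uv'],.025).round(4))
f=wframe();save(f,'w4.png')
for d in cams.pinpoint('wrist','pack1_mid'): print(d['uv'],d['score'],px2w(f,d['uv'],.025).round(4))
"
```

```text
t 6.88 pos [ 0.585  -0.0801  0.0156] rpy [-3.141e+00  1.000e-03 -3.130e+00] w 0.0516 F [ 0.6 -3.4  5.7]
shift [-0.01  0.21  0.01] turn -0.001 q7 1.64
[321.7, 264.5] 0.81 [ 0.5836 -0.0786  0.025 ]
```

View pics/w4.png

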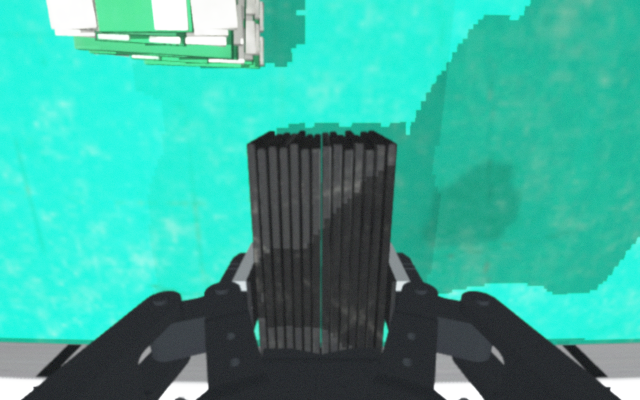

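apply_moves(steps=[[0,0,0,0],[0,0,0,0],[0,0,0,0],[0,0,0,0],[0,0,0,0],[0,0,-1,0],[0,0,-3,0],[0,0,-6,0],[0,0,-9,0],[0,0,-12,0]], claw=0)

```text
clock: 7.92
position: [0.5843, -0.0785, 0.1373]
tool_rot: [3.142, -0.0, -3.128]
force: [0.2, -0.4, 0.2]
grip_width: 0.0852
```

```bash
python3 -c "
from h import *
plan(.437,.246,.09,np.pi+.054)"
```

```text
t 7.92 pos [ 0.5843 -0.0785  0.1373] rpy [ 3.142 -0.    -3.128] w 0.0852 F [ 0.2 -0.4  0.2]
shift [14.31 32.64  4.73] turn -0.041 q7 1.64
```

apply_moves(steps=[[1,2,0,0],[2,5,0,-0.01],[4,8.5,0,-0.02],[6,12.5,0,-0.03],[8,16.5,0,-0.04],[10,20.5,0,-0.04],[12,24.5,1,-0.04],[13,28,2.5,-0.04],[14,31,4,-0.04],[14.3,32.6,4.7,-0.04]])

```text
clock: 8.75
position: [0.4348, 0.2497, 0.0878]
tool_rot: [3.14, -0.001, -3.084]
force: [-0.2, 1.1, -0.4]
grip_width: 0.0858
```

```bash
python3 -c "
from h import *
f=wframe();save(f,'w5.png')
r=[px2w(f,d['uv'],.025) for d in cams.pinpoint('wrist','pack1_mid')];print(r)
plan(r[0][0],r[0][1],.0155,np.pi+.045)
g=cv2.cvtColor(f['color'],cv2.COLOR_RGB2GRAY)
print(packs(f,[(320,220)]))"
```

```text
[]Traceback (most recent call last):
  File "<string>", line 5, in <module>
    plan(r[0][0],r[0][1],.0155,np.pi+.045)
         ~^^^
IndexError: list index out of range
```

View pics/w5.png

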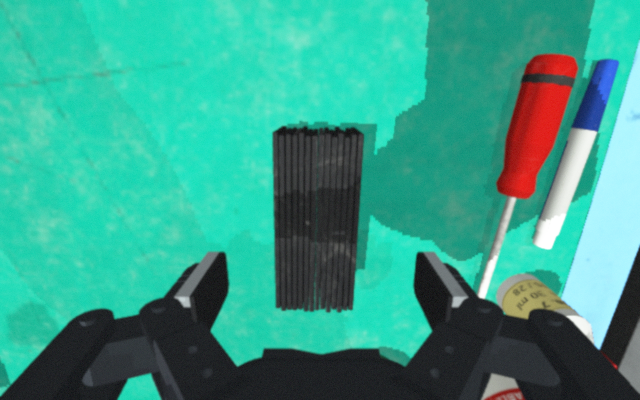

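```bash
python3 -c "
from h import *
f=wframe()
w=np.array([px2w(f,p,.05)[:2] for p in [(274,133),(364,132),(354,309),(277,307)]]);print(w.mean(0),w)
plan(w.mean(0)[0],w.mean(0)[1],.0155,np.pi+.036)"
```

```text
[0.43521413 0.24733265] [[0.38006985 0.22031372]
 [0.37662173 0.27017361]
 [0.49139189 0.27480223]
 [0.49277303 0.22404103]]
t 8.9 pos [0.4365 0.2469 0.0883] rpy [-3.141e+00 -1.000e-03 -3.085e+00] w 0.0855 F [ 0.2  0.  -0.4]
shift [0.12 0.05 7.28] turn 0.02 q7 1.0
```

Aligned; descend and grip, then forward.

apply_moves(steps=[[0.1,0,1,0.02],[0.1,0,2,0.02],[0.1,0,3,0.02],[0.1,0,4,0.02],[0.1,0,5,0.02],[0.1,0,6,0.02],[0.1,0,7,0.02],[0.1,0,7.3,0.02],[0.1,0,7.3,0.02],[0.1,0,7.3,0.02]])

```text
clock: 9.73
position: [0.4363, 0.2455, 0.0152]
tool_rot: [-3.141, -0.0, -3.108]
force: [-0.2, 1.2, 0.5]
grip_width: 0.0853
```

apply_moves(steps=[[0,0,0,0],[0,0,0,0],[0,0,0,0],[0,0,0,0],[0,0,0,0],[0,0,0,0],[0,0,0,0],[0,0,0,0],[0,0,0,0],[0,0,0,0]], claw=1)

```text
clock: 10.57
position: [0.4366, 0.2457, 0.0158]
tool_rot: [3.141, 0.001, -3.108]
force: [-0.8, -0.3, 6.4]
grip_width: 0.0514
```

```bash
python3 -c "
from h import *
plan(.583,.0715,.0155,np.pi+.0127)"
```

```text
t 10.57 pos [0.4366 0.2457 0.0158] rpy [ 3.141e+00  1.000e-03 -3.108e+00] w 0.0514 F [-0.8 -0.3  6.4]
shift [-14.06 -17.9    0.03] turn 0.02 q7 0.98
```

apply_moves(steps=[[-0.8,-0.8,0,0],[-2,-2,0,0],[-3.2,-3.4,0,0.01],[-4.4,-4.8,0,0.02],[-5.6,-6.2,0,0.02],[-6.8,-7.6,0,0.02],[-8,-9,0,0.02],[-9,-10.4,0,0.02],[-10,-11.8,0,0.02],[-11,-13,0,0.02]])

```text
clock: 11.4
position: [0.5511, 0.1187, 0.0158]
tool_rot: [3.141, 0.0, -3.128]
force: [-1.9, 1.6, 5.3]
grip_width: 0.0516
```

apply_moves(steps=[[-0.7,-1,0,0],[-1.4,-2,0,0],[-2,-3,0,0],[-2.5,-4,0,0],[-2.8,-4.6,0,0],[-3,-4.9,0,0],[-3,-4.9,0,0],[-3,-4.9,0,0],[-3,-4.9,0,0],[-3,-4.9,0,0]])

```text
clock: 12.23
position: [0.5818, 0.0701, 0.0158]
tool_rot: [-3.141, 0.001, -3.129]
force: [1.2, -3.2, 5.8]
grip_width: 0.0515
```

```bash
python3 -c "
from h import *
plan(.583,.0715,.0155,np.pi+.0127)"
```

```text
t 12.23 pos [0.5818 0.0701 0.0158] rpy [-3.141e+00  1.000e-03 -3.129e+00] w 0.0515 F [ 1.2 -3.2  5.8]
shift [-0.12  0.14  0.03] turn -0.0 q7 1.32
```

Good. Release, rise, and go to the right-hand pack over the others.

apply_moves(steps=[[-0.1,0.1,0,0],[-0.1,0.1,0,0],[-0.1,0.1,0,0],[-0.1,0.1,0,0],[-0.1,0.1,0,0],[-0.1,0.1,-1,0],[-0.1,0.1,-3,0],[-0.1,0.1,-6,0],[-0.1,0.1,-9,0],[-0.1,0.1,-12.5,0]], claw=0)

```text
clock: 13.07
position: [0.5815, 0.0715, 0.1416]
tool_rot: [-3.141, -0.001, -3.128]
force: [0.8, 0.5, -0.1]
grip_width: 0.0854
```

```bash
python3 -c "
from h import *
plan(.425,-.303,.14,np.pi-.253)"
```

```text
t 13.07 pos [0.5815 0.0715 0.1416] rpy [-3.141e+00 -1.000e-03 -3.128e+00] w 0.0854 F [ 0.8  0.5 -0.1]
shift [ 16.14 -37.24   0.19] turn 0.266 q7 1.34
```

apply_moves(steps=[[1,-1.5,0,0.02],[2.5,-4,0,0.05],[4,-7,0,0.08],[5.5,-10.5,0,0.11],[7,-14,0,0.14],[8.5,-18,0,0.17],[10,-22,0,0.2],[11.5,-26,0,0.23],[13,-30,0,0.26],[14.5,-33.5,0,0.266]])

```text
clock: 13.9
position: [0.4411, -0.2664, 0.1412]
tool_rot: [-3.142, 0.001, 2.887]
force: [0.6, -0.8, 0.7]
grip_width: 0.0853
```

apply_moves(steps=[[0.7,-2,1,0],[1.0,-3.5,2,0],[0.9,-3.9,4,0],[0.7,-4.1,5,0],[0.7,-4.1,5.5,0],[0.7,-4.1,5.5,0],[0.7,-4.1,5.5,0],[0.7,-4.1,5.5,0],[0.7,-4.1,5.5,0],[0.7,-4.1,5.5,0]])

```text
clock: 14.73
position: [0.4252, -0.3025, 0.0859]
tool_rot: [-3.141, 0.001, 2.889]
force: [-0.7, 0.3, 0.4]
grip_width: 0.0854
```

```bash
python3 -c "
from h import *
f=wframe();save(f,'w6.png')
for d in cams.pinpoint('wrist','pack1_mid'):print(d['uv'],px2w(f,d['uv'],.025))
print(w2px(f,(.425,-.303,.05)))
plan(.425,-.303,.0155,np.pi-.253)
"
```

```text
[319.37131527 229.38543216]
t 14.83 pos [ 0.425  -0.3026  0.0857] rpy [-3.141  0.     2.889] w 0.0853 F [-0.1  0.8 -0.2]
shift [-0.01 -0.04  7.02] turn 0.0 q7 1.86
```

View pics/w6.png

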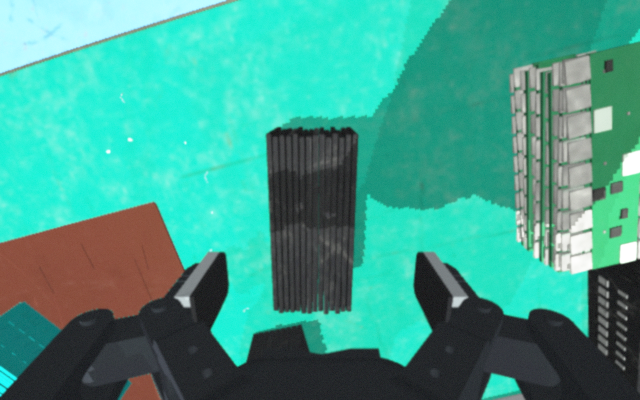

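apply_moves(steps=[[0.2,-0.4,1,0],[0.3,-0.4,2,0],[0.3,-0.4,3,0],[0.3,-0.4,4,0],[0.3,-0.4,5,0],[0.3,-0.4,6,0],[0.3,-0.4,7,0],[0.3,-0.4,7,0],[0.3,-0.4,7,0],[0.3,-0.4,7,0]])

```text
clock: 15.67
position: [0.4211, -0.3058, 0.0155]
tool_rot: [-3.142, 0.0, 2.889]
force: [0.3, -0.1, 0.0]
grip_width: 0.0855
```

apply_moves(steps=[[0,0,0,0],[0,0,0,0],[0,0,0,0],[0,0,0,0],[0,0,0,0],[0,0,0,0],[0,0,0,0],[0,0,0,0],[0,0,0,0],[0,0,0,0]], claw=1)

```text
clock: 16.5
position: [0.4212, -0.3059, 0.0158]
tool_rot: [-3.141, 0.001, 2.889]
force: [-1.7, 0.5, 5.7]
grip_width: 0.0516
```

```bash
python3 -c "
from h import *
plan(.425,-.24,.0155,np.pi+.0127)
plan(.582,-.227,.0155,np.pi+.0127)"
```

```text
t 16.5 pos [ 0.4212 -0.3059  0.0158] rpy [-3.141e+00  1.000e-03  2.889e+00] w 0.0516 F [-1.7  0.5  5.7]
shift [1.28 6.48 0.03] turn -0.266 q7 1.87
t 16.5 pos [ 0.4212 -0.3059  0.0158] rpy [-3.141e+00  1.000e-03  2.889e+00] w 0.0516 F [-1.7  0.5  5.7]
shift [-13.6   11.67   0.04] turn -0.266 q7 1.87
```

apply_moves(steps=[[0.1,0.6,0,-0.02],[0.2,1.4,0,-0.05],[0.4,2.4,0,-0.09],[0.6,3.4,0,-0.13],[0.8,4.4,0,-0.17],[1.0,5.3,0,-0.21],[1.2,6,0,-0.25],[1.3,6.5,0,-0.266],[1.3,6.5,0,-0.266],[1.3,6.5,0,-0.266]])

```text
clock: 17.33
position: [0.4251, -0.2385, 0.0158]
tool_rot: [3.141, 0.001, -3.126]
force: [0.3, 4.4, 10.3]
grip_width: 0.0515
```

```bash
python3 -c "
from h import *
plan(.586,-.227,.0155,np.pi+.0127)"
```

```text
t 17.33 pos [ 0.4251 -0.2385  0.0158] rpy [ 3.141e+00  1.000e-03 -3.126e+00] w 0.0515 F [ 0.3  4.4 10.3]
shift [-16.1    0.91   0.04] turn 0.003 q7 1.94
```

apply_moves(steps=[[-1,0.1,0,0],[-2.5,0.3,0,0],[-4,0.6,0,0],[-5.5,0.9,0,0],[-7,0.9,0,0],[-8.5,0.9,0,0],[-10,0.9,0,0],[-11.3,0.9,0,0],[-12.5,0.9,0,0],[-13.5,0.9,0,0]])

```text
clock: 18.17
position: [0.5597, -0.2285, 0.0158]
tool_rot: [-3.141, -0.001, -3.128]
force: [-8.0, 0.7, 13.7]
grip_width: 0.0518
```

apply_moves(steps=[[-0.7,0,0,0],[-1.4,0,0,0],[-2,0,0,0],[-2.4,0,0,0],[-2.6,0,0,0],[-2.6,0,0,0],[-2.6,0,0,0],[-2.6,0,0,0],[-2.6,0,0,0],[-2.6,0,0,0]])

```text
clock: 19.0
position: [0.5856, -0.2282, 0.0159]
tool_rot: [-3.141, 0.001, -3.128]
force: [-1.8, -0.2, 7.9]
grip_width: 0.0515
```

apply_moves(steps=[[0,0,0,0],[0,0,0,0],[0,0,0,0],[0,0,0,0],[0,0,0,0],[0,0,-1,0],[0,0,-3,0],[0,0,-6,0],[0,0,-9,0],[0,0,-12.5,0]], claw=0)

```text
clock: 19.83
position: [0.5848, -0.2282, 0.1416]
tool_rot: [3.141, -0.001, -3.128]
force: [0.1, 0.0, 0.8]
grip_width: 0.0852
```

```bash
python3 -c "
from h import *
plan(.45,-.078,.35,np.pi)"
```

```text
t 19.83 pos [ 0.5848 -0.2282  0.1416] rpy [ 3.141e+00 -1.000e-03 -3.128e+00] w 0.0852 F [0.1 0.  0.8]
shift [ 13.31  15.21 -20.82] turn 0.013 q7 1.86
```

apply_moves(steps=[[0,1,-3,0],[1,3,-6,0],[2,5,-9,0],[3,7,-12,0],[4,9,-15,0],[5,11,-17,0],[5.5,13,-19,0],[5.5,15,-20.8,0],[5.5,15,-20.8,0],[5.5,15,-20.8,0]])

```text
clock: 20.67
position: [0.5286, -0.0784, 0.3497]
tool_rot: [-3.141, 0.002, -3.127]
force: [0.6, 0.1, -0.6]
grip_width: 0.0852
```

apply_moves(steps=[[0,0,0,0],[0,0,0,0],[0,0,0,0],[0,0,0,0],[0,0,0,0],[0,0,0,0],[0,0,0,0],[0,0,0,0],[0,0,0,0],[0,0,0,0]])

```text
clock: 21.5
position: [0.5285, -0.0791, 0.3483]
tool_rot: [3.142, 0.0, -3.128]
force: [-0.2, -0.7, -0.6]
grip_width: 0.0852
```

```bash
python3 -c "
from h import *
f=wframe();save(f,'w7.png')
plan(.52,-.078,.35,np.pi)
cv2.imwrite('pics/w7c.png',cv2.resize(f['color'][120:270,140:500,::-1],(792,330),interpolation=2))
for d in cams.pinpoint('wrist','pack1_mid'):print(d['uv'],d['score'],px2w(f,d['uv'],.025))
"
```

```text
t 21.55 pos [ 0.5285 -0.0792  0.3483] rpy [-3.142  0.    -3.128] w 0.0858 F [ 0.6 -0.6 -0.4]
shift [ 0.85  0.13 -0.17] turn 0.013 q7 1.61
```

View pics/w7c.png

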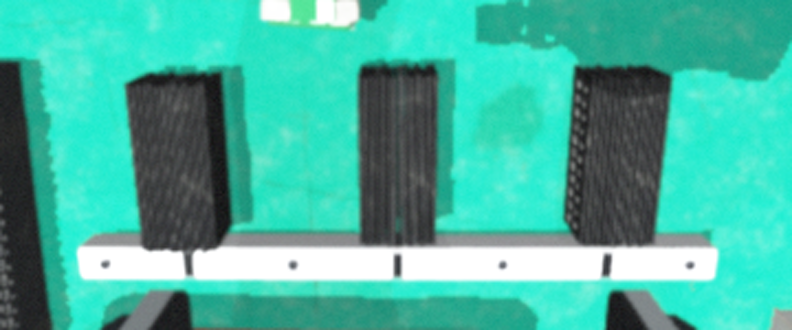

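```bash
python3 -c "
from h import *
f=wframe();s=2.2
P=lambda u,v,z:px2w(f,(140+u/s,120+v/s),z)[:2]
F=[P(u,v,.03) for u,v in ((110,249),(290,247),(500,246),(700,245))];q=np.polyfit([p[1] for p in F],[p[0] for p in F],1);print('front',np.array(F).round(4),q)
for n,m,c in (('R',(187.5,264),[(128,86),(207,78),(216,247),(143,249)]),('C',(397.5,264),[(361,75),(437,74),(435,243),(360,243)]),('L',(606,264),[(590,80),(669,79),(654,243),(583,243)])):
  w=np.array([P(a,b,.05) for a,b in c]);M=P(*m,.03);e=(w[2]+w[3]-w[0]-w[1])/2;ce=w.mean(0)
  print(n,'centre',ce.round(4),'mark',M.round(4),'len',np.linalg.norm(e).round(4),'ang',np.degrees(np.arctan2(e[1],e[0])).round(1),'front',(w[2]+w[3])/2,'gap',np.polyval(q,M[1])-(w[2]+w[3])[0]/2,'gapc',np.polyval(q,M[1])-ce[0]-.06)
"
```

```text
front [[ 0.6551 -0.282 ]
 [ 0.6517 -0.1534]
 [ 0.6491 -0.0045]
 [ 0.6468  0.1383]] [-0.01934633  0.64920205]
R centre [ 0.5881 -0.225 ] mark [ 0.6659 -0.2274] len 0.1137 ang -0.6 front [ 0.64491286 -0.22556405] gap 0.008687847522172554 gapc 0.005531974371525361
C centre [ 0.582  -0.0776] mark [ 0.6638 -0.077 ] len 0.1145 ang 0.3 front [ 0.63926636 -0.07730417] gap 0.011425104361730387 gapc 0.008667196155022816
L centre [0.5818 0.0705] mark [0.6622 0.0724] len 0.1117 ang 2.3 front [0.63755424 0.07276879] gap 0.010247559170977416 gapc 0.006048551437263627
```

```bash
python3 -c "
from h import *
f=cams.grab_frame('scene');save(f,'s2.png')
c=w2px(f,(.6,-.08,.02)).astype(int);print(c)
a=f['color'][c[1]-40:c[1]+40,c[0]-55:c[0]+55,::-1]
cv2.imwrite('pics/s2c.png',cv2.resize(a,None,fx=7,fy=7,interpolation=2))
for d in cams.pinpoint('scene','pack1_mid'):print(d['uv'],d['score'],px2w(f,d['uv'],.025))
for d in cams.pinpoint('wrist','pack1_mid'):print(d['uv'],d['score'])
"
```

```text
[322 188]
[321.8, 191.1] 0.64 [ 0.58715657 -0.1002186   0.025     ]
```

View pics/s2c.png

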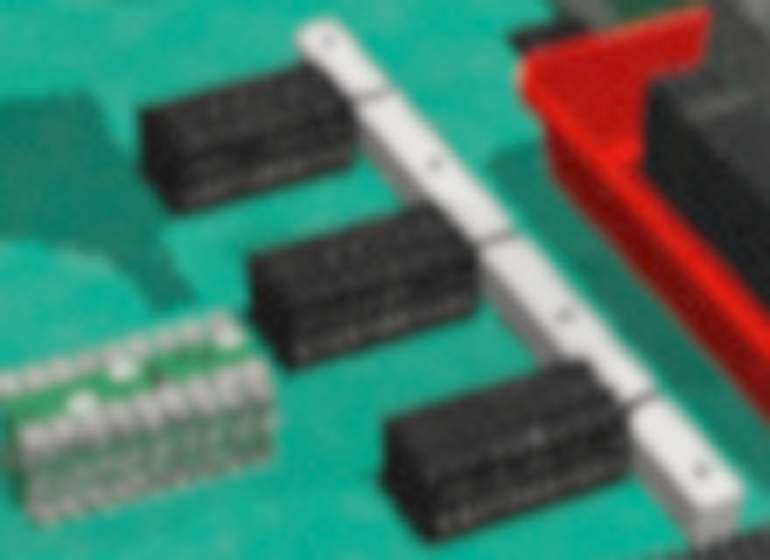

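```bash
python3 -c "
from h import *
print(workorder.job_done())"
```

```text
the job is handed in; nothing more can be done
None
```

I slid all three black packs along the bench to the rail, one at each mark, and handed the job in at about 22 s of the 64 s allowed. None was lifted; the heap of boards was left alone.

**Last checks:** I measured from the wrist camera, with the gripper open and well clear.
- **Centring:** each pack is within about 3 mm of its mark along the rail (limit 18 mm).
- **Squareness:** each pack lies within about 3.5° of square to the rail (limit 10°).
- **Gap to the rail:** about 6 to 9 mm measured from the pack centres, and 9 to 11 mm from their visible front edges (limit 15 mm). The packs are therefore close to the rail rather than touching it.

**Disagreements:**
- The two gap measurements differ by about 3 to 4 mm, because the packs' top faces measured about 114 mm long instead of 120 mm. Both values are inside the limit, so I did not push the packs further.
- The networks did not find the packs in the final wrist picture, so I picked the corners there by hand. The scene picture shows all three upright at their marks. The single network fix it gave put one pack about 20 mm off along the rail; I took that as network error.

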